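Set out the sluice valve parts for refitting

TASK

Lay the handwheel flat, hub up, in the middle of the round blank flange and stand the red float upright in the middle of its hub. Stand the longer brass nozzle left of the switch box and the shorter one right of it (as the robot sees it), each straight out from the middle of that side with about a finger's width of air between. Lay the spanner flat on the rack, midway between the battens, centred and parallel to them, and leave the grease tin and the mug where they are.

Things in the scene. Friction and masses are not known exactly. Their poses are not given: they have to be found in the camera images.
- wheel_center (a point): Dark cast iron valve handwheel lying flat, hub upwards: four-spoked rim 110 mm across and 14 mm high (spokes lower still), with a central cylindrical hub boss 40 mm in diameter and 46 mm high, its top flat. The point is on the hub's axis, 23 mm above the underside; z is up along the hub. Grasp it by the hub above the rim. About 0.55 kg.
- float_center (a point): Red plastic float, a drum 56 mm in diameter and 60 mm high with bevelled edges and flat ends (flat base 48 mm across), standing upright. The point is its centre, 30 mm above the underside; z is up along its axis. About 90 g.
- long_nozzle_center (a point): The longer of two brass nozzles, 105 mm tall, standing upright on a round foot 34 mm across and 14 mm high; above it a 26 mm round barrel up to 76 mm, tapering to 18 mm at the top. The point is its centre, 52.5 mm above the underside; z is up along its axis. About 0.3 kg.
- short_nozzle_center (a point): The shorter of the two brass nozzles, 65 mm tall, standing upright on a round foot 34 mm across and 14 mm high; above it a 26 mm round barrel up to 47 mm, tapering to 18 mm at the top. The point is its centre, 32.5 mm above the underside; z is up along its axis. About 0.19 kg.
- spanner_center (a point): Bright chrome double open-ended spanner lying flat, 150 mm long, 10 mm thick; shank 13 mm wide, heads 28 and 32 mm wide. The point is the middle of the shank, 5 mm above the underside; x runs along the shank, z up. About 0.14 kg.
- flange: Round steel blank flange, a plain disc 130 mm in diameter and 12 mm thick with eight dark bolt marks near its edge, fixed to the bench. Origin: centre of its underside; z up.
- switchbox: Grey metal switch box with a black toggle switch on its top, fixed: 80 mm (x) by 100 mm (y), 55 mm high, the toggle's tip 83 mm up. Origin: centre of its underside; x points away from the robot, y to the left as the robot sees it (turned by up to 0.2 rad), z up.
- rack: Spanner rack, fixed: a square plywood base 150 x 150 mm, 6 mm thick, with two timber battens along its left and right edges, parallel to x, each 150 mm long, 24 mm wide, their tops 26 mm above the bench; 102 mm clear between them. Origin: centre of its underside; x points away from the robot, along the battens (turned by up to 0.2 rad), z up.
- grease_tin: Green grease tin, 72 mm in diameter and 75 mm high, standing at the back; a bystander, not to be moved. Origin: centre of its underside.
- mug: White china mug, 76 mm in diameter and 85 mm high, handle on its +y side, standing at the back; a bystander, not to be moved. Origin: centre of its underside.
Not all that is in view belongs to the job. There is more than one size of the flange; the job needs the smallest.

How it is judged:
At the end, for the whole second after the job is handed in: Wheel flat on flange, float upright on hub, each centred to 13 mm; nozzles upright, long on box +y, short on -y: 70-115 mm from box centre in its y, 20 mm in its x; spanner flat on rack base, 20 mm along, 15 mm across, 0.17 rad; all at rest (horizontal distance between wheel_center and flange below 0.013 m and height (world z) of wheel_center between 0.03 and 0.04 m and angle between each of wheel_center, float_center, long_nozzle_center, short_nozzle_center's own z axis and vertical below 0.1 rad and horizontal distance between float_center and wheel_center below 0.013 m and height (world z) of float_center between 0.082 and 0.094 m and y of long_nozzle_center in the frame of switchbox between 0.07 and 0.115 m and x of long_nozzle_center in the frame of switchbox between -0.02 and 0.02 m and height (world z) of long_nozzle_center between 0.0475 and 0.0575 m and y of short_nozzle_center in the frame of switchbox between -0.115 and -0.07 m and x of short_nozzle_center in the frame of switchbox between -0.02 and 0.02 m and height (world z) of short_nozzle_center between 0.0275 and 0.0375 m and y of spanner_center in the frame of rack between -0.015 and 0.015 m and x of spanner_center in the frame of rack between -0.02 and 0.02 m and height (world z) of spanner_center between 0.007 and 0.015 m and angle between the x axis of spanner_center and the x axis of rack, either way round below 0.17 rad and linear speed of each of wheel, float, long_nozzle, short_nozzle, spanner below 0.02 m/s); the robot touches nothing.
It fails at once if the grease tin is pushed more than 20 mm (distance of grease_tin from where it was at the start of the episode above 0.02 m).
It fails at once if the mug is pushed more than 20 mm (distance of mug from where it was at the start of the episode above 0.02 m).
It also fails if it takes over 120 s, if anything falls off the work surface, if the arm or the gripper's body presses on something with over 40 N, if the wrist force passes 120 N, or if a joint passes its speed limit or range.

ROBOT

A 7-joint arm with a two-finger parallel gripper is mounted at the origin on the work surface. World frame = base frame: x ahead of the robot, y to its left, z up, the work surface at z = 0. Lengths are in m, angles in rad, forces in N, time in s.
With the tool pointing down it reaches from about 0.425 to 0.875 m from the base axis. Payload 4.7 kg.
Tool frame: the origin (TCP) lies at the centre of the arm's flange, where the gripper is bolted on; the fingertips stand 173 mm ahead of it and the grasp point (between the pads) lies 155 mm ahead of it; z points along the fingers, x is the direction in which the jaws open and shut, and the axes are right-handed (so a half turn about z gives the same grasp; the last joint's range is limited). The gripper opens to 85 mm and grips with 20 to 120 N. Pads are 22 mm wide; open, the fingers measure 114 mm over their backs; the gripper's body (76 mm by 85 mm) begins 54 mm behind the grasp point. The pads swing forward as they close: fully open they stand 13 mm farther back than shut.
Start: joints at [-1.279, 0.321, -0.07, 1.45, 0.023, 1.371, -0.057], TCP at [0.178, 0.625, 0.405] pointing down, gripper open.
Joint ranges: [-2.86, 2.86], [-0.3, 2.09], [-1.38, 1.24], [0.06, 2.45], [-1.56, 4.7], [0.09, 2.05], [-2.69, 2.69]. Speed limits (rad/s): [2.57, 2.57, 3.14, 3.14, 3.14, 3.14, 3.14].

INTERFACE

Orientations are given as [roll, pitch, yaw] about the fixed x, y, z axes, in that order (R = Rz(yaw) Ry(pitch) Rx(roll)).
In Python, from station import get_state, grab_frame, hand_in gives the robot as it stands. The module is installed in compiled form; this text tells all that it offers.
- The arm moves only by the shell command python3 -m inch 'ROWS' [OPENING] [FORCE]. ROWS is JSON, a list of rows, each a list of 2 entries, a list of its own where there are three numbers: the shift along the tool's x, y, z scaled (see below), then the turn, a rotation vector about the tool's x, y, z scaled (see below). In form: [[[dx, dy, dz], [wx, wy, wz]], ...]. A call has 1 to 12 rows; each row is the pose to reach, as a shift and turn from the pose commanded when the call began, along the tool's axes at that moment, turning the shorter way round; what a row does not reach only later rows make up. The controller multiplies each number of a shift by 0.3 m and each number of a turn by 360 degrees. A row lasts 1/12 s, in which the tool goes at most 41.7 mm and 7.16 degrees, less where a joint would pass 70% of its speed; a pose out of reach is approached as far as the arm can. A call with a number of a shift or a turn outside -1 to 1 is refused whole. A call with a gripper value outside its range is refused whole. OPENING is the opening, from 0 (shut) to 1 (fully open), set as the call begins (- or left out, the last holds). The fingers move at their own pace and stop on an object; FORCE is the grip in N (left out, the last holds). Time passes only in rows, so rows that repeat a pose let the fingers close. It gives the time, the measured TCP pose, the force and the opening at its end, in the units of the state.
- get_state(): the state, without advancing time (a new reading comes with each control period).
- grab_frame(name): name is "scene" or "top"; returns a dict with "image" (400x640x3 uint8, red, green, blue), "intrinsics" (3x3 intrinsics, pixels), "position" and "rotation" of the camera in the world. Camera axes: x right, y down, z forward; pixel columns grow to the right and rows downward; lengths in m; the calibration is good to about 2 mm. A picture is of the moment at which its call begins. There is no depth.
- hand_in(): hands the job in, once; it reports no verdict.
The state is a dict: "time_s": time; "joints": joint angles; "dq": joint speeds; "joint_torque": joint torques, N m; "ee_pos": TCP position; "tcp_rot": TCP orientation; "contact_force": force on the tool from outside, world axes, zero at the start; "ft_torque": the same for the moment, N m; "finger_gap": finger opening in m.
Only numpy, scipy, OpenCV 4.12 (cv2) and the standard library are available. Lean on these libraries where they do the work, as an engineer would, in place of code of your own. Each camera call takes 0.05 s, during which the arm holds its last target. There are 200 camera calls.

## Working session

There is one attempt and no reset: what is moved stays moved. The work goes in short steps, Python scripts to look and compute and a shell command to move; the robot and the scene stay as the last step left them, time stands still between calls to the robot, and variables do not carry over. Pictures are saved under pics/ and viewed, about 12 in all and at most 16, crops included, and the job is handed in when it is done.

```bash
mkdir -p pics
cat > h.py <<'E'
import numpy as np, cv2, json
from station import get_state, grab_frame
def snap(name, tag):
    f=grab_frame(name); cv2.imwrite(f'pics/{tag}.png', f['image'][:,:,::-1]); np.savez(f'pics/{tag}.npz',**{k:np.array(v) for k,v in f.items()}); return f
def load(tag): return np.load(f'pics/{tag}.npz')
def ray(f,u,v,z):
    d=np.array(f['rotation'])@np.linalg.inv(f['intrinsics'])@np.array([u,v,1.]); p=np.array(f['position'])
    return (p+d*(z-p[2])/d[2])
def proj(f,P):
    c=np.array(f['rotation']).T@(np.array(P)-np.array(f['position'])); q=np.array(f['intrinsics'])@c; return q[:2]/q[2]
E
python3 - <<'E'
from h import *
for n in('scene','top'):
    f=snap(n,n+'0'); print(n,f['intrinsics'],f['position'],f['rotation'])
print(get_state())
E
```

```text
scene [[440.81130528   0.         323.16988597]
 [  0.         440.81130528 200.72810336]
 [  0.           0.           1.        ]] [ 1.43464898 -0.24215361  0.87002561] [-2.25793031e+00  3.01739331e-04  1.31317469e+00]
top [[404.35939177   0.         314.97262594]
 [  0.         404.35939177 199.81370889]
 [  0.           0.           1.        ]] [0.2894127  0.00880777 1.15715919] [-2.92346213e+00 -1.12656541e-03 -1.61061335e+00]
{'time_s': 0.1, 'joints': array([-1.27887096,  0.32178553, -0.07008742,  1.45151979,  0.0226429 ,
        1.37079794, -0.05687165]), 'dq': array([ 2.54432156e-06, -1.42433309e-03,  9.67643321e-05, -2.67126471e-03,
       -9.56803255e-04, -1.73715202e-04,  1.86850812e-04]), 'joint_torque': array([-4.93205589e-04, -4.94881725e+01, -3.84326437e-01, -3.15206301e+01,
        1.30364552e-02,  7.56527792e-03,  1.08835710e-05]), 'ee_pos': array([0.17826282, 0.6249042 , 0.40372551]), 'tcp_rot': array([3.14146062e+00, 1.71892021e-03, 1.29303743e+00]), 'contact_force': array([ 0.15415616, -0.55667011, -0.01575701]), 'ft_torque': array([-0.00627859,  0.05509154,  0.01130289]), 'finger_gap': 0.08556695059783534}
```

```bash
cat >> h.py <<'E'
from scipy.spatial.transform import Rotation as Rn
def Rm(f): 
    r=np.array(f['rotation']); return r if r.ndim==2 else Rn.from_euler('xyz',r).as_matrix()
def ray(f,u,v,z):
    d=Rm(f)@np.linalg.inv(f['intrinsics'])@np.array([u,v,1.]); p=np.array(f['position'])
    return (p+d*(z-p[2])/d[2])
def proj(f,P):
    c=Rm(f).T@(np.array(P)-np.array(f['position'])); q=np.array(f['intrinsics'])@c; return q[:2]/q[2]
E
python3 - <<'E'
from h import *
for t in('scene0','top0'):
    f=load(t); print(t,Rm(f).round(3).tolist(),proj(f,[0,0,0]),proj(f,[.6,0,0]),proj(f,[.6,.3,0]))
E
```

```text
scene0 [[0.255, 0.613, -0.748], [0.967, -0.162, 0.197], [-0.0, -0.773, -0.634]] [288.60863103 135.73866023] [331.01384892 244.49592161] [430.35986893 225.79411731]
top0 [[-0.04, -0.976, 0.216], [-0.999, 0.039, -0.01], [0.001, -0.216, -0.976]] [322.17799773 401.53126345] [313.32872488 181.93776378] [211.81217504 185.81762817]
```

View pics/top0.png

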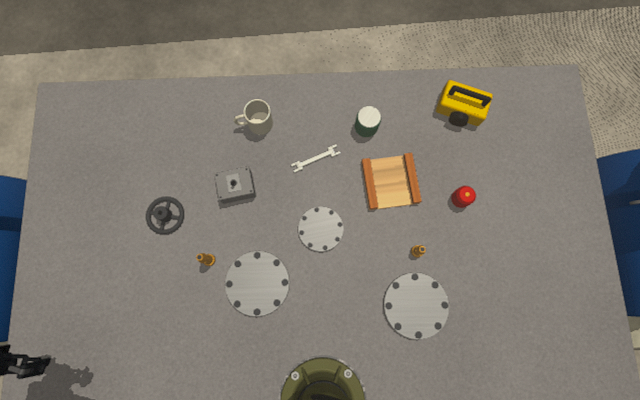

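View pics/scene0.png

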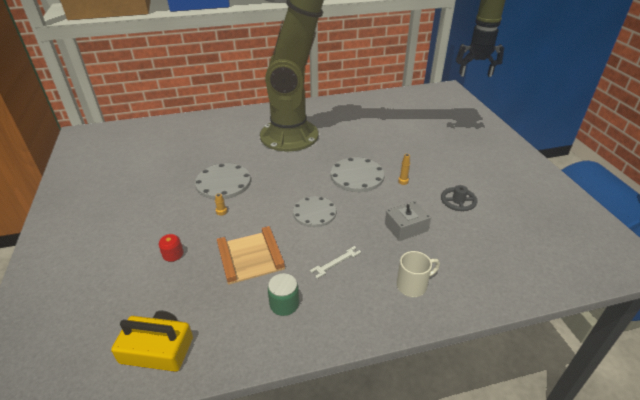

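```bash
cat > meas.py <<'E'
from h import *
def blob(mask,seed):
    n,l,s,c=cv2.connectedComponentsWithStats(mask.astype(np.uint8),connectivity=8)
    ok=[i for i in range(1,n) if s[i,4]>=15]
    i=min(ok,key=lambda i:np.hypot(*(c[i]-seed))); return (l==i).astype(np.uint8),c[i],s[i]
def chan(f):
    im=np.array(f['image']); h=cv2.cvtColor(im,cv2.COLOR_RGB2HSV); return [h[:,:,i].astype(int) for i in range(3)]
if __name__=='__main__':
  T,S=load('top0'),load('scene0')
  seeds=dict(wheel=[(165,215),(459,198)],float=[(464,196),(171,248)],long=[(206,259),(405,169)],short=[(418,250),(220,205)],
    flange=[(321,229),(315,211)],box=[(235,185),(408,220)],rack=[(391,182),(250,253)],spanner=[(316,158),(336,262)],tin=[(368,117),(284,285)],mug=[(258,113),(414,264)])
  for k,v in seeds.items():
    for f,sd,nm in((T,v[0],'T'),(S,v[1],'S')):
        H,s,V=chan(f)
        m={'wheel':V<75,'float':((H<8)|(H>172))&(s>150),'long':(s>110)&(H>8)&(H<25),'short':(s>110)&(H>8)&(H<25),'flange':(V>135)&(s<40),'box':(V>118)&(s<40),
           'rack':(s>70)&(H<25),'spanner':(V>150)&(s<40),'tin':(H>50)&(H<90)&(s>90),'mug':(V>150)&(s<50)}[k]
        b,c,st=blob(m,sd)
        z={'wheel':.012,'float':.03,'long':.05,'short':.03,'flange':.012,'box':.055,'rack':.012,'spanner':.010,'tin':.04,'mug':.045}[k]
        cnt=max(cv2.findContours(b,cv2.RETR_EXTERNAL,cv2.CHAIN_APPROX_NONE)[0],key=len)
        P=np.array([ray(f,*p[0],z)[:2] for p in cnt],np.float32)
        r=cv2.minAreaRect(P); (ec,er)=cv2.minEnclosingCircle(P)
        print(k,nm,c.round(1),st.tolist(),ray(f,*c,z)[:2].round(4),'rect',np.round(r[0],4),np.round(r[1],4),round(r[2],1),'circ',np.round(ec,4),round(er,4))
  for (k,f,x0,y0,x1,y1) in (('a',T,120,120,330,290),('b',S,380,130,500,310)): pass
  im=np.array(T['image'])[135:275,130:490,::-1]; cv2.imwrite('pics/c1.png',cv2.resize(im,None,fx=2.2,fy=2.2,interpolation=cv2.INTER_CUBIC))
  im=np.array(S['image'])[140:310,150:490,::-1]; cv2.imwrite('pics/c2.png',cv2.resize(im,None,fx=2.3,fy=2.3,interpolation=cv2.INTER_CUBIC))
E
python3 meas.py
```

```text
wheel T [164.3 215.4] [147, 197, 37, 37, 582] [0.5142 0.432 ] rect [0.5148 0.429 ] [0.1065 0.1028] 7.1 circ [0.5153 0.4296] 0.0552
wheel S [458.7 196.7] [453, 190, 15, 14, 119] [0.5116 0.4357] rect [0.5126 0.4372] [0.0431 0.0622] 57.6 circ [0.5101 0.4383] 0.034
float T [463.3 196.4] [452, 186, 24, 21, 342] [ 0.5323 -0.4271] rect [ 0.5323 -0.426 ] [0.0525 0.0712] 26.8 circ [ 0.532  -0.4262] 0.0358
float S [170.  247.6] [159, 234, 22, 27, 447] [ 0.5306 -0.4256] rect [ 0.5285 -0.4251] [0.104  0.0513] 13.0 circ [ 0.5278 -0.4219] 0.0524
long T [206.2 258.8] [196, 253, 19, 13, 164] [0.3823 0.2996] rect [0.382 0.303] [0.0509 0.0305] 80.7 circ [0.3833 0.3028] 0.0258
long S [404.4 170.5] [399, 155, 11, 30, 218] [0.387  0.3024] rect [0.3788 0.3052] [0.0282 0.1641] 64.6 circ [0.3779 0.3034] 0.0822
short T [417.7 250.5] [411, 245, 15, 12, 128] [ 0.3836 -0.2818] rect [ 0.3843 -0.2821] [0.0305 0.0384] 41.0 circ [ 0.3832 -0.2836] 0.0204
short S [219.9 205.3] [215, 195, 12, 20, 171] [ 0.3872 -0.2834] rect [ 0.3819 -0.2815] [0.0297 0.0946] 89.5 circ [ 0.3818 -0.2843] 0.0479
flange T [363.1 197.2] [10
[... 653 characters left out ...]
k S [249.9 255.9] [217, 226, 68, 58, 2549] [ 0.5976 -0.2236] rect [ 0.5859 -0.2227] [0.1752 0.154 ] 5.6 circ [ 0.5849 -0.2225] 0.1129
spanner T [315.4 157.7] [291, 144, 50, 28, 272] [ 0.6717 -0.0091] rect [ 0.6722 -0.008 ] [0.0318 0.1503] 21.2 circ [ 0.6708 -0.0088] 0.076
spanner S [334.5 261.3] [309, 245, 52, 34, 362] [ 0.672  -0.0106] rect [ 0.6697 -0.0075] [0.0359 0.1535] 23.1 circ [ 0.6697 -0.0076] 0.0777Traceback (most recent call last):
  File "meas.py", line 17, in <module>
    b,c,st=blob(m,sd)
           ~~~~^^^^^^
  File "meas.py", line 5, in blob
    i=min(ok,key=lambda i:np.hypot(*(c[i]-seed))); return (l==i).astype(np.uint8),c[i],s[i]
ValueError: min() iterable argument is empty
```

```bash
cat > m2.py <<'E'
from meas import *
T,S=load('top0'),load('scene0')
def show(k,f,m,sd,z):
    b,c,st=blob(m,sd); cnt=max(cv2.findContours(b,cv2.RETR_EXTERNAL,cv2.CHAIN_APPROX_NONE)[0],key=len)
    hull=cv2.convexHull(cnt)
    P=np.array([ray(f,*p[0],z)[:2] for p in hull],np.float32); r=cv2.minAreaRect(P); c2,r2=cv2.minEnclosingCircle(P)
    print(k,c.round(1),st.tolist(),'rect',np.round(r[0],4),np.round(r[1],4),round(r[2],1),'circ',np.round(c2,4),round(r2,4))
for f,sd,n in((T,(321,229),'T'),(S,(315,211),'S')):
    V=chan(f)[2]; print('fl',n,V[sd[1]-2:sd[1]+3,sd[0]].tolist(),V[sd[1],sd[0]-30:sd[0]+31:3].tolist())
    for t in(150,160): show('flange',f,V>t,sd,.012)
for f,sd,n in((T,(228,178),'T'),(S,(400,213),'S')):
    V=chan(f)[2]; print('box',n,V[sd[1]-30:sd[1]+31:3,sd[0]].tolist(),V[sd[1],sd[0]-36:sd[0]+40:3].tolist())
im=np.array(T['image'])[135:275,130:490,::-1]; cv2.imwrite('pics/c1.png',cv2.resize(im,None,fx=2.2,fy=2.2,interpolation=cv2.INTER_CUBIC))
a=np.array(T['image'])[155:215,205:265,::-1]; b=np.array(S['image'])[190:250,375:435,::-1]
cv2.imwrite('pics/c2.png',cv2.resize(np.hstack([a,b]),None,fx=6,fy=6,interpolation=cv2.INTER_CUBIC))
E
python3 m2.py
```

```text
fl T [184, 182, 182, 185, 185] [136, 138, 114, 183, 182, 181, 179, 179, 182, 181, 182, 185, 185, 187, 182, 182, 182, 189, 140, 141, 139]
flange [320.7 228.1] [298, 206, 46, 45, 1418] rect [ 0.4605 -0.016 ] [0.1268 0.1274] 10.6 circ [ 0.4601 -0.0151] 0.065
flange [320.6 228.2] [299, 206, 45, 45, 1365] rect [ 0.4599 -0.0157] [0.1258 0.1254] 10.8 circ [ 0.4604 -0.0153] 0.0644
fl S [160, 158, 159, 161, 161] [143, 143, 142, 154, 157, 156, 157, 158, 157, 158, 159, 159, 160, 160, 159, 157, 155, 128, 142, 143, 142]
flange [314.1 209.9] [293, 196, 43, 28, 750] rect [ 0.4559 -0.0141] [0.1198 0.1253] 56.2 circ [ 0.4558 -0.0131] 0.0644
flange [312.4 215.9] [299, 209, 29, 14, 100] rect [ 0.4733 -0.0198] [0.0558 0.0728] 49.0 circ [ 0.4733 -0.0198] 0.046
box T [130, 135, 136, 132, 136, 132, 132, 132, 135, 156, 162, 161, 164, 155, 150, 131, 135, 68, 73, 91, 136] [132, 139, 135, 132, 134, 133, 135, 134, 138, 137, 136, 135, 162, 160, 164, 160, 137, 136, 136, 139, 87, 129, 132, 134, 134, 131]
box S [148, 145, 141, 142, 146, 141, 140, 143, 137, 154, 134, 138, 139, 138, 126, 105, 105, 108, 106, 114, 140] [140, 142, 141, 139, 139, 140, 141, 130, 120, 138, 139, 137, 134, 154, 89, 79, 149, 152, 140, 139, 140, 141, 141, 140, 141, 142]
```

View pics/c2.png

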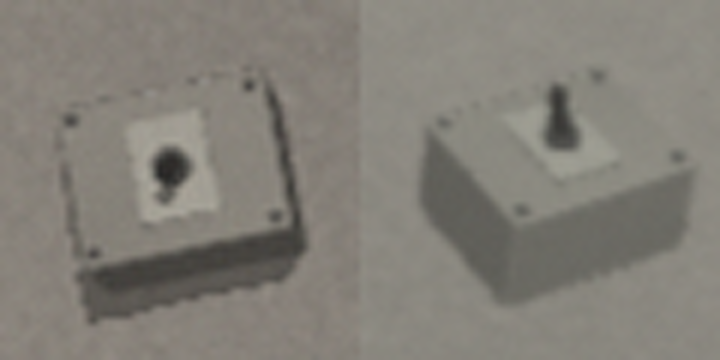

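```bash
cat > m3.py <<'E'
from meas import *
T,S=load('top0'),load('scene0')
for f,pts,o,n in((T,[(70,119),(249,86),(276,216),(93,253)],(205,155),'T'),(S,[(85,122),(240,75),(318,156),(162,210)],(375,190),'S')):
    P=np.array([ray(f,(x+.5)/6-.5+o[0],(y+.5)/6-.5+o[1],.055)[:2] for x,y in pts]); r=cv2.minAreaRect(P.astype(np.float32))
    e=np.roll(P,-1,0)-P
    print('box',n,P.round(3).tolist(),P.mean(0).round(4),np.hypot(*e.T).round(3),np.degrees(np.arctan2(e[:,1],e[:,0])).round(1))
# rack batten directions, hub
for f,n,sd in((T,'T',(391,182)),(S,'S',(250,253))):
    H,s,V=chan(f); m=(s>70)&(H<25); b,c,st=blob(m,sd)
    hh=[(V[y,x],H[y,x],s[y,x]) for x,y in ([(369,185),(412,180),(390,180)] if n=='T' else [(228,258),(272,248),(250,255)])]; print(n,hh)
    bat=((b>0)&(s>165)).astype(np.uint8)
    k,l,q,cc=cv2.connectedComponentsWithStats(bat)
    for i in range(1,k):
        if q[i,4]>150:
            cnt=max(cv2.findContours((l==i).astype(np.uint8),0,1)[0],key=len); P=np.array([ray(f,*p[0],.024)[:2] for p in cnt],np.float32); print(cv2.minAreaRect(P))
H,s,V=chan(T); print('hub rows',[V[y,150:182].tolist() for y in (206,210,214)])
E
python3 m3.py
```

```text
box T [[0.618, 0.274], [0.631, 0.19], [0.567, 0.177], [0.553, 0.263]] [0.5922 0.2259] [0.085 0.065 0.086 0.066] [ -81.3 -169.    99.6   10. ]
box S [[0.561, 0.18], [0.548, 0.266], [0.612, 0.277], [0.628, 0.192]] [0.5874 0.2286] [0.086 0.065 0.086 0.068] [  99.1    9.6  -79.2 -170.3]
T [(np.int64(176), np.int64(13), np.int64(175)), (np.int64(176), np.int64(13), np.int64(174)), (np.int64(222), np.int64(17), np.int64(128))]
((0.59548419713974, -0.28756505250930786), (0.1469455361366272, 0.021253645420074463), 5.109472751617432)
((0.5845183730125427, -0.1621447652578354), (0.1461937576532364, 0.02177160233259201), 5.357126712799072)
S [(np.int64(177), np.int64(14), np.int64(166)), (np.int64(175), np.int64(13), np.int64(157)), (np.int64(219), np.int64(19), np.int64(119))]
hub rows [[75, 74, 67, 60, 62, 108, 126, 122, 113, 97, 92, 90, 95, 102, 113, 105, 80, 75, 65, 64, 115, 139, 138, 138, 138, 134, 97, 60, 69, 79, 77, 65], [65, 59, 68, 92, 92, 75, 77, 73, 73, 62, 64, 73, 74, 76, 75, 75, 66, 55, 45, 66, 93, 127, 136, 133, 133, 138, 138, 136, 115, 78, 72, 78], [58, 68, 74, 71, 72, 76, 77, 70, 64, 57, 51, 62, 75, 76, 77, 76, 66, 52, 50, 47, 49, 46, 88, 113, 128, 141, 135, 142, 139, 108, 67, 77]]
```

View pics/c1.png

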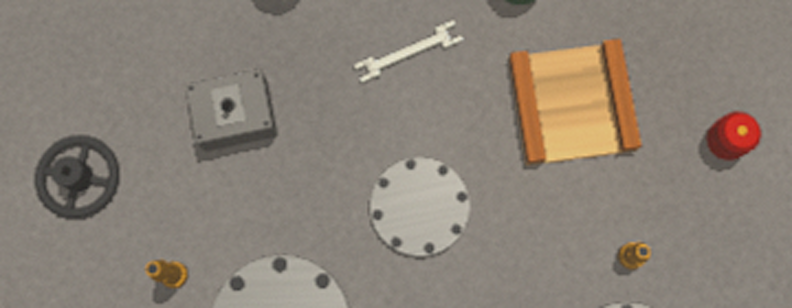

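```bash
cat > to.py <<'E'
import sys; from h import *
x,y,z,yd=map(float,sys.argv[1:5]); s=get_state(); r=Rn.from_euler('xyz',s['tcp_rot']); g=Rn.from_euler('xyz',[np.pi,0,np.radians(yd)])
print('t',s['time_s'],'at',s['ee_pos'].round(4),s['tcp_rot'].round(4),'gap',round(s['finger_gap'],4),'F',s['contact_force'].round(1),'q',s['joints'].round(2))
print('shift',(r.inv().apply(np.array([x,y,z])-s['ee_pos'])/.3).round(3).tolist(),'turn',((r.inv()*g).as_rotvec()/2/np.pi).round(4).tolist())
E
python3 -m inch '[[[-0.3,0.9,0.17],[0,0,0.206]],[[-0.3,0.9,0.17],[0,0,0.206]],[[-0.3,0.9,0.17],[0,0,0.206]],[[-0.3,0.9,0.17],[0,0,0.206]],[[-0.3,0.9,0.17],[0,0,0.206]],[[-0.3,0.9,0.17],[0,0,0.206]],[[-0.3,0.9,0.17],[0,0,0.206]],[[-0.3,0.9,0.17],[0,0,0.206]],[[-0.3,0.9,0.17],[0,0,0.206]],[[-0.3,0.9,0.17],[0,0,0.206]],[[-0.3,0.9,0.17],[0,0,0.206]],[[-0.3,0.9,0.17],[0,0,0.206]]]' 1
python3 to.py 0.514 0.431 0.26 0; python3 to.py 0.514 0.431 0.193 0
```

```text
time_s: 1.1
ee_pos: [0.4131, 0.4643, 0.3531]
tcp_rot: [3.141, 0.001, -0.002]
contact_force: [-0.3, 0.6, -1.4]
finger_gap: 0.085
t 1.1 at [0.4131 0.4643 0.3531] [ 3.1407e+00  6.0000e-04 -2.5000e-03] gap 0.085 F [-0.3  0.6 -1.4] q [-1.08  0.29  0.23  1.6  -0.07  1.26 -0.84]
shift [0.337, 0.11, 0.31] turn [0.0001, 0.0001, -0.0004]
t 1.1 at [0.4131 0.4643 0.3531] [ 3.1407e+00  6.0000e-04 -2.5000e-03] gap 0.085 F [-0.3  0.6 -1.4] q [-1.08  0.29  0.23  1.6  -0.07  1.26 -0.84]
shift [0.337, 0.11, 0.534] turn [0.0001, 0.0001, -0.0004]
```

```bash
python3 -m inch '[[[0.337,0.11,0.1],[0,0,0]],[[0.337,0.11,0.1],[0,0,0]],[[0.337,0.11,0.1],[0,0,0]],[[0.337,0.11,0.2],[0,0,0]],[[0.337,0.11,0.3],[0,0,0]],[[0.337,0.11,0.4],[0,0,0]],[[0.337,0.11,0.48],[0,0,0]],[[0.337,0.11,0.534],[0,0,0]],[[0.337,0.11,0.534],[0,0,0]],[[0.337,0.11,0.534],[0,0,0]]]'
python3 -c "
from h import *
S=snap('scene','s1');T=snap('top','t1')
cv2.imwrite('pics/c3.png',np.hstack([cv2.resize(np.array(f['image'])[b:b+90,a:a+90,::-1],None,fx=4,fy=4) for f,a,b in((T,120,170),(S,410,130))]))"
```

```text
time_s: 1.93
ee_pos: [0.5139, 0.4312, 0.1925]
tcp_rot: [3.14, 0.002, -0.0]
contact_force: [0.1, 0.0, 0.6]
finger_gap: 0.0855
```

View pics/c3.png

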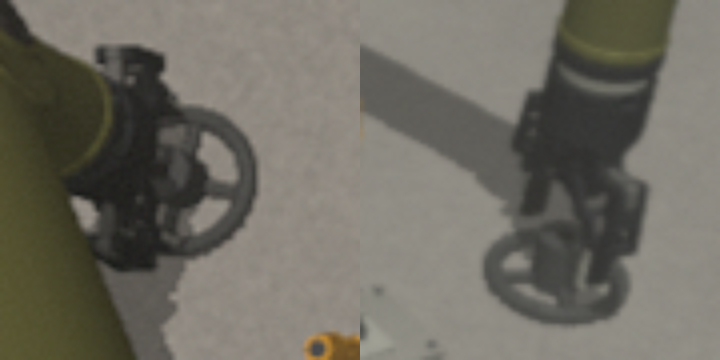

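```bash
python3 -m inch '[[[0,0,0],[0,0,0]],[[0,0,0],[0,0,0]],[[0,0,0],[0,0,0]],[[0,0,0],[0,0,0]],[[0,0,0],[0,0,0]],[[0,0,0],[0,0,0]],[[0,0,-0.1],[0,0,0]],[[0,0,-0.2],[0,0,0]],[[0,0,-0.333],[0,0,0]],[[0,0,-0.333],[0,0,0]],[[0,0,-0.333],[0,0,0]]]' 0 60
python3 to.py 0.458 -0.0146 0.2925 0;python3 to.py 0.458 -0.0146 0.206 0
```

```text
time_s: 2.95
ee_pos: [0.5148, 0.4317, 0.2954]
tcp_rot: [-3.139, -0.003, -0.001]
contact_force: [0.1, -0.2, -5.0]
finger_gap: 0.038
t 2.95 at [0.5148 0.4317 0.2954] [-3.1387e+00 -2.9000e-03 -1.4000e-03] gap 0.038 F [ 0.1 -0.2 -5. ] q [-0.94  0.44  0.27  1.53 -0.12  1.18 -0.65]
shift [-0.187, 1.488, 0.005] turn [-0.0005, -0.0005, -0.0002]
t 2.95 at [0.5148 0.4317 0.2954] [-3.1387e+00 -2.9000e-03 -1.4000e-03] gap 0.038 F [ 0.1 -0.2 -5. ] q [-0.94  0.44  0.27  1.53 -0.12  1.18 -0.65]
shift [-0.188, 1.489, 0.293] turn [-0.0005, -0.0005, -0.0002]
```

```bash
python3 -m inch '[[[-0.188,0.9,0],[0,0,0]],[[-0.188,0.9,0],[0,0,0]],[[-0.188,0.9,0],[0,0,0]],[[-0.188,0.9,0],[0,0,0]],[[-0.188,0.9,0],[0,0,0]],[[-0.188,0.9,0],[0,0,0]],[[-0.188,0.9,0],[0,0,0]]]'
python3 -m inch '[[[0,0.585,0],[0,0,0]],[[0,0.585,0],[0,0,0]],[[0,0.585,0],[0,0,0]],[[0,0.585,0],[0,0,0]],[[0,0.585,0],[0,0,0]],[[0,0.585,0.1],[0,0,0]],[[0,0.585,0.15],[0,0,0]],[[0,0.585,0.15],[0,0,0]],[[0,0.585,0.15],[0,0,0]]]'
python3 to.py 0.458 -0.0146 0.206 0
cat > look.py <<'E'
import sys; from h import *   # look.py tag u v u v half
t=sys.argv[1]; a=list(map(int,sys.argv[2:7])); T=snap('top',t+'T'); S=snap('scene',t+'S'); k=360//(2*a[4])
cv2.imwrite(f'pics/{t}.png',np.hstack([cv2.resize(np.array(f['image'])[v-a[4]:v+a[4],u-a[4]:u+a[4],::-1],None,fx=k,fy=k,interpolation=cv2.INTER_CUBIC) for f,u,v in((T,a[0],a[1]),(S,a[2],a[3]))]))
E
python3 look.py c4 321 229 315 200 45
```

```text
time_s: 3.53
ee_pos: [0.4552, 0.1565, 0.2903]
tcp_rot: [3.137, 0.006, -0.005]
contact_force: [0.3, -0.4, -3.8]
finger_gap: 0.0383
time_s: 4.28
ee_pos: [0.4559, -0.0139, 0.2464]
tcp_rot: [3.14, 0.005, -0.001]
contact_force: [0.0, 0.4, -4.6]
finger_gap: 0.0382
t 4.2833 at [ 0.4559 -0.0139  0.2464] [ 3.1402e+00  5.4000e-03 -1.3000e-03] gap 0.0382 F [ 0.   0.4 -4.6] q [-0.58  0.05  0.57  2.11 -0.03  0.99  0.01]
shift [0.008, 0.002, 0.135] turn [0.0002, 0.0009, -0.0002]
```

View pics/c4.png

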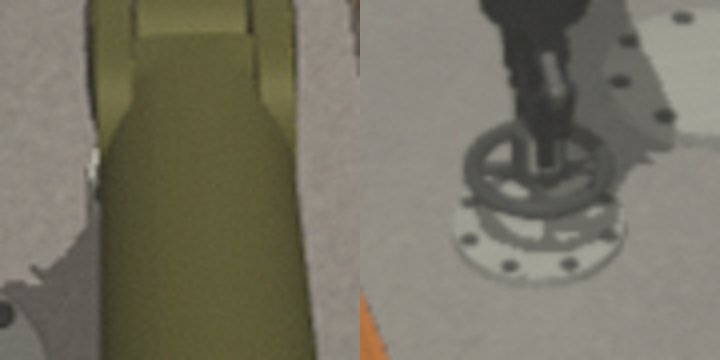

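```bash
python3 -m inch '[[[0.006,0,0.05],[0,0,0]],[[0.006,0,0.09],[0,0,0]],[[0.006,0,0.12],[0,0,0]],[[0.006,0,0.132],[0,0,0]],[[0.006,0,0.132],[0,0,0]],[[0.006,0,0.132],[0,0,0]]]'
python3 to.py 0.458 -0.0146 0.206 0
python3 look.py c5 321 229 315 205 45
cat > wm.py <<'E'
import sys; from meas import *
f=load(sys.argv[1]); z=float(sys.argv[2]); sd=tuple(map(int,sys.argv[3:5])); lim=int(sys.argv[5]) if len(sys.argv)>5 else 75
E
python3 - <<'E'
from meas import *
f=load('c5S'); im=np.array(f['image'])
# rim fit: outer dark ellipse
V=chan(f)[2]; print([ (y,''.join('#' if V[y,x]<70 else '+' if V[y,x]<110 else '.' for x in range(288,345))) for y in range(192,226,2)].__repr__().replace("), (",")\n("))
E
```

```text
time_s: 4.88
ee_pos: [0.4594, -0.014, 0.2093]
tcp_rot: [-3.142, -0.001, -0.001]
contact_force: [1.1, -0.1, -4.0]
finger_gap: 0.0381
t 4.8833 at [ 0.4594 -0.014   0.2093] [-3.1415e+00 -6.0000e-04 -1.2000e-03] gap 0.0381 F [ 1.1 -0.1 -4. ] q [-0.57  0.13  0.57  2.14 -0.09  0.9   0.05]
shift [-0.005, 0.002, 0.011] turn [-0.0, -0.0001, -0.0002]
[(192, '.....................+#########+####+++++++++++++++++++++')
(194, '.....................+#############++++++++++++++++++++++')
(196, '...................+++++############++++++++++++++++.....')
(198, '...............+++++++++###############++++++++++++++....')
(200, '.............+++++++++++++#########++####++++++..........')
(202, '...........+++++++..+++++++####++++++++##+++++...........')
(204, '.........++++++.....+++++.+####++++++++++++++............')
(206, '........++++++++...++++++.+####++##++++++++++............')
(208, '.........++++++++++++++++.+++++++#+++++++++++............')
(210, '.........++++++++++..+++++++####+++++...++++++...........')
(212, '..........+++++.......+++++++++++++++++++++++............')
(214, '........+++++++++++.......+++++++++++++++++#++...........')
(216, '.............+++++++++++++++++++++++++++++...............')
(218, '...............++++++++++++++++++++++++..................')
(220, '..................++++++++++++++++++.....................')
(222, '..................+++....................................')
(224, '.........................................................')]
```

View pics/c5.png

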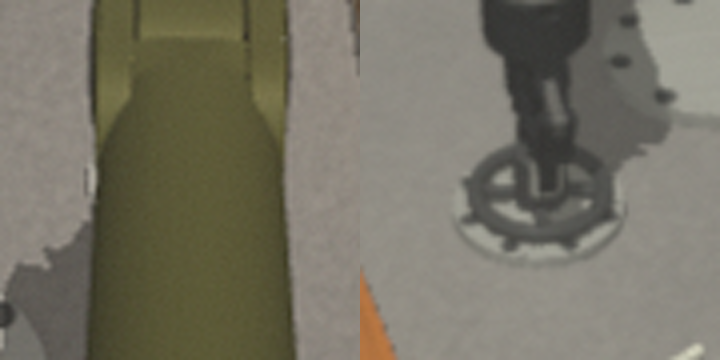

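```bash
python3 -m inch '[[[0,0,0.006],[0,0,0]],[[0,0,0.012],[0,0,0]],[[0,0,0.012],[0,0,0]],[[0,0,0.012],[0,0,0]],[[0,0,0.012],[0,0,0]]]'
python3 to.py 0.458 -0.0146 0.205 0
```

```text
time_s: 5.4
ee_pos: [0.4598, -0.0141, 0.2068]
tcp_rot: [-3.14, -0.001, -0.001]
contact_force: [-3.8, -0.3, 10.2]
finger_gap: 0.038
t 5.4 at [ 0.4598 -0.0141  0.2068] [-3.1405e+00 -1.1000e-03 -1.4000e-03] gap 0.038 F [-3.8 -0.3 10.2] q [-0.57  0.13  0.57  2.14 -0.09  0.89  0.06]
shift [-0.006, 0.002, 0.006] turn [-0.0002, -0.0002, -0.0002]
```

```bash
python3 -m inch '[[[0,0,0],[0,0,0]],[[0,0,0],[0,0,0]],[[0,0,0],[0,0,0]],[[0,0,0],[0,0,0]],[[0,0,-0.05],[0,0,0]],[[0,0,-0.15],[0,0,0]],[[0,0,-0.28],[0,0,0]],[[0,0,-0.28],[0,0,0]]]' 1
python3 -m inch '[[[0.2,0.9,-0.07],[0,0,0]],[[0.2,0.9,-0.07],[0,0,0]],[[0.2,0.9,-0.07],[0,0,0]],[[0.2,0.9,-0.07],[0,0,0]],[[0.2,0.9,-0.07],[0,0,0]],[[0.2,0.9,-0.07],[0,0,0]],[[0.2,0.9,-0.07],[0,0,0]],[[0.2,0.9,-0.07],[0,0,0]]]'
python3 to.py 0.531 -0.426 0.26 0;python3 to.py 0.531 -0.426 0.187 0
python3 look.py c6 321 225 315 205 45
```

```text
time_s: 6.07
ee_pos: [0.4619, -0.0144, 0.2954]
tcp_rot: [-3.139, -0.011, -0.002]
contact_force: [1.6, 0.0, 0.7]
finger_gap: 0.0854
time_s: 6.73
ee_pos: [0.5181, -0.2909, 0.3109]
tcp_rot: [3.135, -0.001, -0.009]
contact_force: [-1.2, 0.2, 0.4]
finger_gap: 0.0859
t 6.7333 at [ 0.5181 -0.2909  0.3109] [ 3.1349e+00 -1.0000e-03 -9.2000e-03] gap 0.0859 F [-1.2  0.2  0.4] q [-0.19  0.33  0.79  1.74 -0.25  1.17  0.66]
shift [0.047, 0.449, 0.173] turn [0.0011, -0.0002, -0.0015]
t 6.7333 at [ 0.5181 -0.2909  0.3109] [ 3.1349e+00 -1.0000e-03 -9.2000e-03] gap 0.0859 F [-1.2  0.2  0.4] q [-0.19  0.33  0.79  1.74 -0.25  1.17  0.66]
shift [0.047, 0.447, 0.416] turn [0.0011, -0.0002, -0.0015]
```

View pics/c6.png

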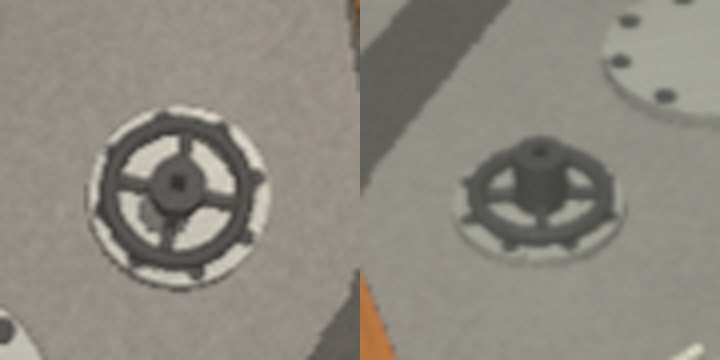

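```bash
python3 -c "
from h import *
print(ray(load('c6T'),320.1,225.3,.058),ray(load('c6S'),314.6,197,.058))"
python3 -m inch '[[[0.047,0.45,0.05],[0,0,0]],[[0.047,0.45,0.05],[0,0,0]],[[0.047,0.45,0.05],[0,0,0]],[[0.047,0.45,0.1],[0,0,0]],[[0.047,0.45,0.2],[0,0,0]],[[0.047,0.45,0.3],[0,0,0]],[[0.047,0.45,0.38],[0,0,0]],[[0.047,0.45,0.417],[0,0,0]],[[0.047,0.45,0.417],[0,0,0]],[[0.047,0.45,0.417],[0,0,0]],[[0.047,0.45,0.417],[0,0,0]]]'
python3 to.py 0.531 -0.426 0.187 0
python3 look.py c7 464 196 171 235 45
```

```text
[ 0.46062483 -0.01334283  0.058     ] [ 0.45451666 -0.01017028  0.058     ]
time_s: 7.75
ee_pos: [0.5336, -0.4192, 0.1871]
tcp_rot: [3.14, -0.003, -0.0]
contact_force: [0.3, -0.7, 1.4]
finger_gap: 0.0853
t 7.75 at [ 0.5336 -0.4192  0.1871] [ 3.1403e+00 -2.6000e-03 -4.0000e-04] gap 0.0853 F [ 0.3 -0.7  1.4] q [ 0.12  0.65  0.7   1.61 -0.47  1.05  0.95]
shift [-0.009, 0.023, 0.0] turn [0.0002, -0.0004, -0.0001]
```

View pics/c7.png

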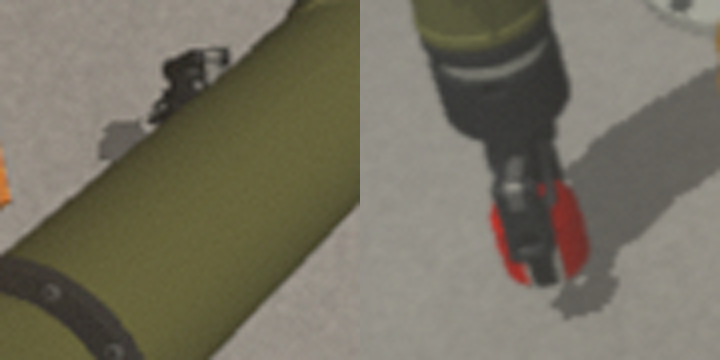

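```bash
python3 -m inch '[[[-0.008,0.023,0],[0,0,0]],[[-0.008,0.023,0],[0,0,0]],[[-0.008,0.023,0],[0,0,0]],[[-0.008,0.023,0],[0,0,0]]]'
python3 -m inch '[[[0,0,0],[0,0,0]],[[0,0,0],[0,0,0]],[[0,0,0],[0,0,0]],[[0,0,0],[0,0,0]],[[0,0,0],[0,0,0]],[[0,0,-0.1],[0,0,0]],[[0,0,-0.2],[0,0,0]],[[0,0,-0.35],[0,0,0]],[[0,0,-0.35],[0,0,0]],[[0,0,-0.35],[0,0,0]]]' 0 30
python3 to.py 0.4585 -0.013 0.3 0
```

```text
time_s: 8.18
ee_pos: [0.5301, -0.4265, 0.1855]
tcp_rot: [3.141, -0.0, -0.002]
contact_force: [0.7, 0.5, 0.4]
finger_gap: 0.0856
time_s: 9.02
ee_pos: [0.5308, -0.427, 0.2934]
tcp_rot: [3.138, -0.005, -0.001]
contact_force: [0.2, -0.0, -1.7]
finger_gap: 0.055
t 9.0167 at [ 0.5308 -0.427   0.2934] [ 3.1384e+00 -4.9000e-03 -1.3000e-03] gap 0.055 F [ 0.2 -0.  -1.7] q [ 0.09  0.55  0.76  1.52 -0.39  1.22  0.91]
shift [-0.243, -1.38, -0.028] turn [0.0005, -0.0008, -0.0002]
```

```bash
python3 -m inch '[[[-0.1,-0.7,-0.05],[0,0,0]],[[-0.1,-0.7,-0.05],[0,0,0]],[[-0.1,-0.7,-0.05],[0,0,0]],[[-0.1,-0.7,-0.05],[0,0,0]],[[-0.1,-0.7,-0.05],[0,0,0]],[[-0.1,-0.7,-0.05],[0,0,0]]]'
python3 -m inch '[[[-0.136,-0.678,0],[0,0,0]],[[-0.136,-0.678,0],[0,0,0]],[[-0.136,-0.678,0],[0,0,0]],[[-0.136,-0.678,0],[0,0,0]],[[-0.136,-0.678,0],[0,0,0]],[[-0.136,-0.678,0],[0,0,0]],[[-0.136,-0.678,0],[0,0,0]],[[-0.136,-0.678,0],[0,0,0]]]'
python3 to.py 0.46 -0.0142 0.2455 0
```

```text
time_s: 9.52
ee_pos: [0.5006, -0.2069, 0.3027]
tcp_rot: [-3.134, 0.004, 0.009]
contact_force: [1.2, 1.6, -2.0]
finger_gap: 0.0546
time_s: 10.18
ee_pos: [0.4596, -0.0128, 0.3042]
tcp_rot: [3.141, 0.002, -0.001]
contact_force: [0.1, -0.2, -2.1]
finger_gap: 0.055
t 10.1833 at [ 0.4596 -0.0128  0.3042] [ 3.1407e+00  1.6000e-03 -7.0000e-04] gap 0.055 F [ 0.1 -0.2 -2.1] q [-0.66 -0.03  0.63  2.05  0.02  1.12 -0.04]
shift [0.002, 0.004, 0.196] turn [0.0001, 0.0003, -0.0001]
```

```bash
python3 -m inch '[[[0.002,0.004,0.08],[0,0,0]],[[0.002,0.004,0.15],[0,0,0]],[[0.002,0.004,0.18],[0,0,0]],[[0.002,0.004,0.18],[0,0,0]],[[0.002,0.004,0.18],[0,0,0]],[[0.002,0.004,0.18],[0,0,0]]]'
python3 to.py 0.46 -0.0142 0.2435 0
python3 look.py c8 321 225 315 195 45
```

```text
time_s: 10.68
ee_pos: [0.4612, -0.0144, 0.2519]
tcp_rot: [3.141, -0.001, -0.003]
contact_force: [0.9, 0.1, -0.5]
finger_gap: 0.0552
t 10.6833 at [ 0.4612 -0.0144  0.2519] [ 3.1415e+00 -1.3000e-03 -2.6000e-03] gap 0.0552 F [ 0.9  0.1 -0.5] q [-0.65  0.06  0.65  2.1  -0.04  1.    0.01]
shift [-0.004, -0.001, 0.028] turn [0.0, -0.0002, -0.0004]
```

View pics/c8.png

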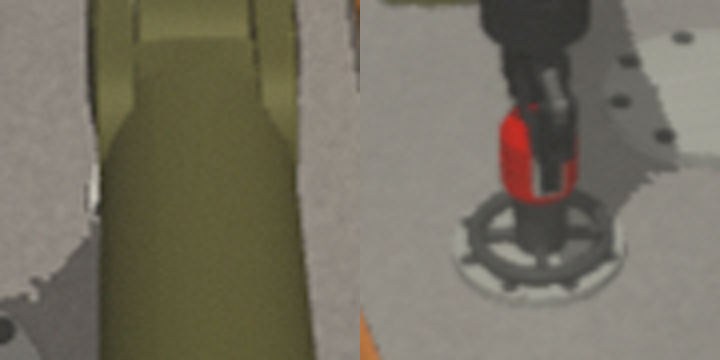

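```bash
python3 -m inch '[[[-0.002,0,0.012],[0,0,0]],[[-0.002,0,0.022],[0,0,0]],[[-0.002,0,0.022],[0,0,0]],[[-0.002,0,0.022],[0,0,0]],[[-0.002,0,0.022],[0,0,0]]]'; python3 to.py 0.46 -0.0142 0.2435 0
```

```text
time_s: 11.2
ee_pos: [0.46, -0.0137, 0.2445]
tcp_rot: [-3.142, -0.0, -0.001]
contact_force: [-0.2, -0.5, -0.5]
finger_gap: 0.0548
t 11.2 at [ 0.46   -0.0137  0.2445] [-3.1415e+00 -1.0000e-04 -1.2000e-03] gap 0.0548 F [-0.2 -0.5 -0.5] q [-0.65  0.07  0.65  2.11 -0.05  0.98  0.02]
shift [-0.0, 0.002, 0.003] turn [-0.0, -0.0, -0.0002]
```

```bash
python3 -m inch '[[[0,0,0.004],[0,0,0]],[[0,0,0.004],[0,0,0]],[[0,0,0.004],[0,0,0]]]'
python3 -m inch '[[[0,0,0],[0,0,0]],[[0,0,0],[0,0,0]],[[0,0,0],[0,0,0]],[[0,0,0],[0,0,0]],[[0,0,-0.03],[0,0,0]],[[0,0,-0.1],[0,0,0]],[[0,0,-0.24],[0,0,0]],[[0,0,-0.24],[0,0,0]],[[0,0,-0.24],[0,0,0]]]' 1
python3 -m inch '[[[-0.253,-1,0],[0,0,0]],[[-0.253,-1,0],[0,0,0]],[[-0.253,-1,0],[0,0,0]],[[-0.253,-1,0],[0,0,0]],[[-0.253,-1,0],[0,0,0]],[[-0.253,-1,0],[0,0,0]],[[-0.253,-1,0],[0,0,0]],[[-0.253,-1,0],[0,0,0]],[[-0.253,-1,0],[0,0,0]],[[-0.253,-1,0],[0,0,0]]]'
python3 to.py 0.384 0.302 0.217 0
python3 look.py c9 321 225 315 195 45
```

```text
time_s: 11.45
ee_pos: [0.46, -0.0138, 0.2433]
tcp_rot: [-3.142, 0.0, -0.001]
contact_force: [0.2, -0.2, -0.6]
finger_gap: 0.0553
time_s: 12.2
ee_pos: [0.4612, -0.0139, 0.3184]
tcp_rot: [-3.14, -0.006, -0.001]
contact_force: [0.1, -0.8, -0.4]
finger_gap: 0.085
time_s: 13.03
ee_pos: [0.3838, 0.2869, 0.3145]
tcp_rot: [3.14, 0.001, 0.001]
contact_force: [-0.7, -0.8, -0.2]
finger_gap: 0.0854
t 13.0333 at [0.3838 0.2869 0.3145] [3.1396e+00 1.0000e-03 1.3000e-03] gap 0.0854 F [-0.7 -0.8 -0.2] q [-0.98  0.02  0.28  1.99 -0.01  1.14 -0.69]
shift [0.001, -0.051, 0.325] turn [0.0003, 0.0002, 0.0002]
```

View pics/c9.png

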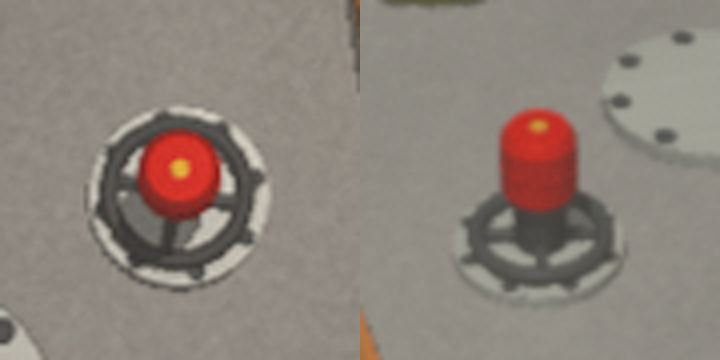

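```bash
python3 -c "
from h import *
print('float top',ray(load('c9T'),320.9,222,.118),ray(load('c9S'),314.4,181.3,.118))"
python3 -m inch '[[[0.001,-0.051,0],[0,0,0]],[[0.001,-0.051,0],[0,0,0]],[[0.001,-0.051,0.05],[0,0,0]],[[0.001,-0.051,0.12],[0,0,0]],[[0.001,-0.051,0.2],[0,0,0]],[[0.001,-0.051,0.28],[0,0,0]],[[0.001,-0.051,0.325],[0,0,0]],[[0.001,-0.051,0.325],[0,0,0]],[[0.001,-0.051,0.325],[0,0,0]]]'
python3 to.py 0.384 0.302 0.217 0
python3 -m inch '[[[0,0,0],[0,0,0]],[[0,0,0],[0,0,0]],[[0,0,0],[0,0,0]],[[0,0,0],[0,0,0]],[[0,0,0],[0,0,0]],[[0,0,0],[0,0,0]],[[0,0,0],[0,0,0]]]' 0 50
python3 to.py 0.384 0.302 0.217 0
```

```text
float top [ 0.45985801 -0.0145815   0.118     ] [ 0.45778752 -0.01078442  0.118     ]
time_s: 13.88
ee_pos: [0.385, 0.3011, 0.2175]
tcp_rot: [3.14, 0.001, -0.002]
contact_force: [0.8, -0.1, 0.2]
finger_gap: 0.0854
t 13.8833 at [0.385  0.3011 0.2175] [ 3.1404e+00  9.0000e-04 -2.3000e-03] gap 0.0854 F [ 0.8 -0.1  0.2] q [-0.98  0.16  0.28  2.06 -0.06  0.93 -0.67]
shift [-0.003, -0.003, 0.002] turn [0.0002, 0.0001, -0.0004]
time_s: 14.47
ee_pos: [0.385, 0.3019, 0.2185]
tcp_rot: [-3.141, -0.001, -0.001]
contact_force: [-1.0, -0.8, 5.3]
finger_gap: 0.0249
t 14.4667 at [0.385  0.3019 0.2185] [-3.1407e+00 -6.0000e-04 -1.2000e-03] gap 0.0249 F [-1.  -0.8  5.3] q [-0.98  0.16  0.28  2.05 -0.06  0.93 -0.67]
shift [-0.003, -0.0, 0.005] turn [-0.0001, -0.0001, -0.0002]
```

```bash
python3 -m inch '[[[0,0,-0.1],[0,0,0]],[[0,0,-0.25],[0,0,0]],[[0.1,-0.047,-0.25],[0,0,0]],[[0.633,-0.047,-0.25],[0,0,0]],[[0.633,-0.047,-0.25],[0,0,0]],[[0.633,-0.047,-0.25],[0,0,0]],[[0.633,-0.047,-0.25],[0,0,0]],[[0.633,-0.047,-0.25],[0,0,0]],[[0.633,-0.047,-0.25],[0,0,0]],[[0.633,-0.047,-0.1],[0,0,0]],[[0.633,-0.047,-0.05],[0,0,0]],[[0.633,-0.047,-0.05],[0,0,0]]]'
python3 -m inch '[[[0,0,0],[0,0,0]],[[0,0,0],[0,0,0]],[[0,0,0],[0,0,0]]]'
python3 to.py 0.575 0.316 0.2185 0
```

```text
time_s: 15.47
ee_pos: [0.5709, 0.315, 0.2267]
tcp_rot: [3.136, 0.01, 0.0]
contact_force: [-1.1, -1.1, -3.9]
finger_gap: 0.0248
time_s: 15.72
ee_pos: [0.5752, 0.3161, 0.2352]
tcp_rot: [-3.139, -0.003, -0.001]
contact_force: [0.1, 0.4, -2.6]
finger_gap: 0.0245
t 15.7167 at [0.5752 0.3161 0.2352] [-3.1393e+00 -3.0000e-03 -9.0000e-04] gap 0.0245 F [ 0.1  0.4 -2.6] q [-0.81  0.47  0.34  1.63 -0.17  1.07 -0.42]
shift [-0.001, 0.0, 0.056] turn [-0.0004, -0.0005, -0.0001]
```

```bash
python3 -m inch '[[[0,0,0.02],[0,0,0]],[[0,0,0.04],[0,0,0]],[[0,0,0.05],[0,0,0]],[[0,0,0.05],[0,0,0]],[[0,0,0.05],[0,0,0]],[[0,0,0.05],[0,0,0]]]'; python3 to.py 0.575 0.316 0.2185 0
```

```text
time_s: 16.22
ee_pos: [0.5747, 0.3157, 0.2184]
tcp_rot: [-3.141, 0.0, -0.001]
contact_force: [-2.0, -0.4, 3.5]
finger_gap: 0.0247
t 16.2167 at [0.5747 0.3157 0.2184] [-3.141e+00  1.000e-04 -1.200e-03] gap 0.0247 F [-2.  -0.4  3.5] q [-0.8   0.49  0.33  1.64 -0.18  1.04 -0.41]
shift [0.001, -0.001, -0.0] turn [-0.0001, 0.0, -0.0002]
```

```bash
python3 -m inch '[[[0,0,0],[0,0,0]],[[0,0,0],[0,0,0]],[[0,0,0],[0,0,0]],[[0,0,0],[0,0,0]],[[0,0,-0.05],[0,0,0]],[[0,0,-0.15],[0,0,0]],[[0,0,-0.29],[0,0,0]],[[0,0,-0.35],[0,0,0]],[[0,0,-0.35],[0,0,0]],[[0,0,-0.35],[0,0,0]]]' 1
python3 -m inch '[[[0,1,0],[0,0,0]],[[0,1,0],[0,0,0]],[[0,1,0],[0,0,0]],[[0,1,0],[0,0,0]],[[0,1,0],[0,0,0]],[[0,1,0],[0,0,0]],[[0,1,0],[0,0,0]],[[0,1,0],[0,0,0]]]'
python3 -m inch '[[[-0.633,0.99,0],[0,0,0]],[[-0.633,0.99,0],[0,0,0]],[[-0.633,0.99,0],[0,0,0]],[[-0.633,0.99,0],[0,0,0]],[[-0.633,0.99,0],[0,0,0]],[[-0.633,0.99,0],[0,0,0]],[[-0.633,0.99,0],[0,0,0]],[[-0.633,0.99,0],[0,0,0]],[[-0.633,0.99,0],[0,0,0]],[[-0.633,0.99,0],[0,0,0]],[[-0.633,0.99,0],[0,0,0]]]'
python3 -m inch '[[[0,0,0],[0,0,0]],[[0,0,0],[0,0,0]]]'
python3 to.py 0.385 -0.283 0.188 0
python3 look.py c10 225 190 410 190 45
```

```text
time_s: 17.05
ee_pos: [0.5753, 0.3155, 0.3245]
tcp_rot: [-3.14, -0.003, -0.001]
contact_force: [-0.9, -0.4, -0.4]
finger_gap: 0.0853
time_s: 17.72
ee_pos: [0.5732, 0.0063, 0.3215]
tcp_rot: [3.137, 0.002, -0.012]
contact_force: [0.6, -1.7, 0.7]
finger_gap: 0.0858
time_s: 18.63
ee_pos: [0.3831, -0.2816, 0.3218]
tcp_rot: [-3.141, 0.001, -0.004]
contact_force: [0.5, 0.6, 0.4]
finger_gap: 0.0854
time_s: 18.8
ee_pos: [0.3849, -0.2797, 0.3222]
tcp_rot: [-3.141, 0.001, 0.002]
contact_force: [0.3, 0.5, -0.7]
finger_gap: 0.0852
t 18.8 at [ 0.3849 -0.2797  0.3222] [-3.1411e+00  1.1000e-03  1.5000e-03] gap 0.0852 F [ 0.3  0.5 -0.7] q [-0.2  -0.01  0.78  2.    0.01  1.15  0.57]
shift [0.001, 0.011, 0.447] turn [-0.0001, 0.0002, 0.0002]
```

View pics/c10.png

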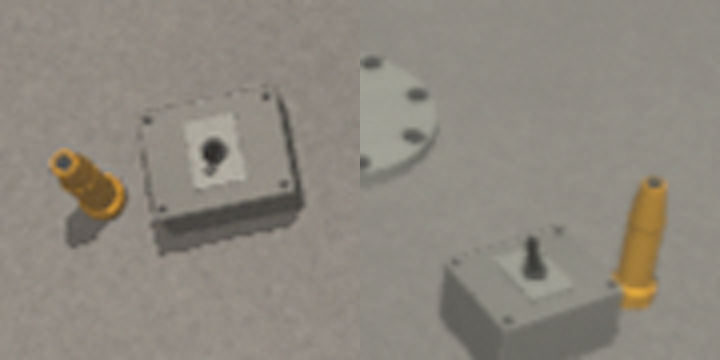

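```bash
python3 -m inch '[[[0,0.011,0.1],[0,0,0]],[[0,0.011,0.2],[0,0,0]],[[0,0.011,0.3],[0,0,0]],[[0,0.011,0.4],[0,0,0]],[[0,0.011,0.44],[0,0,0]],[[0,0.011,0.44],[0,0,0]],[[0,0.011,0.44],[0,0,0]]]'
python3 -m inch '[[[0,0,0],[0,0,0]],[[0,0,0],[0,0,0]],[[0,0,0],[0,0,0]],[[0,0,0],[0,0,0]],[[0,0,0],[0,0,0]],[[0,0,0],[0,0,0]],[[0,0,0],[0,0,0]]]' 0 50
python3 to.py 0.385 -0.283 0.19 0
python3 -m inch '[[[0,0,-0.13],[0,0,0]],[[0,0,-0.26],[0,0,0]],[[0,0,-0.35],[0,0,0]],[[0,0,-0.4],[0,0,0]],[[0,0,-0.4],[0,0,0]]]'
python3 to.py 0.605 0.138 0.2 0
```

```text
time_s: 19.48
ee_pos: [0.3845, -0.2844, 0.191]
tcp_rot: [3.141, 0.001, -0.001]
contact_force: [-0.0, 0.3, 1.1]
finger_gap: 0.0853
time_s: 20.07
ee_pos: [0.3844, -0.2848, 0.1917]
tcp_rot: [-3.141, -0.001, -0.001]
contact_force: [-1.8, 0.7, 6.7]
finger_gap: 0.0244
t 20.0667 at [ 0.3844 -0.2848  0.1917] [-3.1413e+00 -1.2000e-03 -1.4000e-03] gap 0.0244 F [-1.8  0.7  6.7] q [-0.13  0.23  0.78  2.11 -0.21  0.88  0.77]
shift [0.002, -0.006, 0.006] turn [-0.0001, -0.0002, -0.0002]
time_s: 20.48
ee_pos: [0.385, -0.2855, 0.3142]
tcp_rot: [3.14, -0.007, -0.001]
contact_force: [0.7, -0.9, -1.9]
finger_gap: 0.0246
t 20.4833 at [ 0.385  -0.2855  0.3142] [ 3.1403e+00 -6.9000e-03 -1.3000e-03] gap 0.0246 F [ 0.7 -0.9 -1.9] q [-0.22  0.    0.82  2.   -0.01  1.13  0.6 ]
shift [0.729, -1.413, 0.384] turn [0.0002, -0.0011, -0.0002]
```

```bash
python3 -m inch '[[[0.729,-0.5,0],[0,0,0]],[[0.729,-0.5,0],[0,0,0]],[[0.729,-0.5,0],[0,0,0]],[[0.729,-0.5,0],[0,0,0]],[[0.729,-0.5,0],[0,0,0]],[[0.729,-0.5,0],[0,0,0]],[[0.729,-0.5,0],[0,0,0]],[[0.729,-0.5,0],[0,0,0]]]'
python3 -m inch '[[[0.002,-0.909,0.0],[0,0,0]],[[0.002,-0.909,0.0],[0,0,0]],[[0.002,-0.909,0.0],[0,0,0]],[[0.002,-0.909,0],[0,0,0]],[[0.002,-0.909,0],[0,0,0]],[[0.002,-0.909,0],[0,0,0]],[[0.002,-0.909,0],[0,0,0]],[[0.002,-0.909,0],[0,0,0]],[[0.002,-0.909,0.15],[0,0,0]],[[0.002,-0.909,0.3],[0,0,0]],[[0.002,-0.909,0.3],[0,0,0]],[[0.002,-0.909,0.3],[0,0,0]]]'
python3 to.py 0.605 0.137 0.1915 0
```

```text
time_s: 21.15
ee_pos: [0.6059, -0.1294, 0.3077]
tcp_rot: [-3.141, 0.002, 0.006]
contact_force: [-0.1, 0.8, -2.8]
finger_gap: 0.0247
time_s: 22.15
ee_pos: [0.6015, 0.1362, 0.2164]
tcp_rot: [3.138, 0.009, -0.003]
contact_force: [0.1, 0.5, -1.3]
finger_gap: 0.0243
t 22.15 at [0.6015 0.1362 0.2164] [ 3.1377e+00  9.1000e-03 -3.0000e-03] gap 0.0243 F [ 0.1  0.5 -1.3] q [-0.69  0.45  0.52  1.75 -0.25  1.02 -0.08]
shift [0.013, -0.003, 0.083] turn [0.0006, 0.0015, -0.0005]
```

```bash
python3 -m inch '[[[0,0,0.03],[0,0,0]],[[0,0,0.06],[0,0,0]],[[0,0,0.075],[0,0,0]],[[0,0,0.08],[0,0,0]],[[0,0,0.08],[0,0,0]],[[0,0,0.08],[0,0,0]],[[0,0,0.08],[0,0,0]]]'; python3 to.py 0.605 0.137 0.1915 0
```

```text
time_s: 22.73
ee_pos: [0.6043, 0.1379, 0.1976]
tcp_rot: [-3.141, -0.001, -0.001]
contact_force: [0.2, -0.9, -2.4]
finger_gap: 0.0243
t 22.7333 at [0.6043 0.1379 0.1976] [-3.1411e+00 -1.3000e-03 -1.2000e-03] gap 0.0243 F [ 0.2 -0.9 -2.4] q [-0.68  0.47  0.51  1.76 -0.27  0.98 -0.06]
shift [0.002, 0.003, 0.02] turn [-0.0001, -0.0002, -0.0002]
```

```bash
python3 -m inch '[[[0,0.002,0.01],[0,0,0]],[[0,0.002,0.02],[0,0,0]],[[0,0.002,0.02],[0,0,0]],[[0,0.002,0.02],[0,0,0]],[[0,0.002,0.02],[0,0,0]]]'; python3 to.py 0.605 0.137 0.1915 0
```

```text
time_s: 23.15
ee_pos: [0.6043, 0.1372, 0.1918]
tcp_rot: [-3.141, -0.001, -0.001]
contact_force: [-1.1, -0.1, 6.0]
finger_gap: 0.0247
t 23.15 at [0.6043 0.1372 0.1918] [-3.141e+00 -1.100e-03 -1.400e-03] gap 0.0247 F [-1.1 -0.1  6. ] q [-0.68  0.48  0.51  1.76 -0.28  0.97 -0.06]
shift [0.002, 0.001, 0.001] turn [-0.0001, -0.0002, -0.0002]
```

```bash
python3 -m inch '[[[0,0,0],[0,0,0]],[[0,0,0],[0,0,0]],[[0,0,0],[0,0,0]],[[0,0,0],[0,0,0]],[[0,0,-0.05],[0,0,0]],[[0,0,-0.15],[0,0,0]],[[0,0,-0.29],[0,0,0]],[[0,0,-0.29],[0,0,0]],[[0,0,-0.29],[0,0,0]]]' 1
python3 -m inch '[[[0.222,0.486,0],[0,0,-0.061]],[[0.222,0.486,0],[0,0,-0.061]],[[0.222,0.486,0],[0,0,-0.061]],[[0.222,0.486,0],[0,0,-0.061]],[[0.222,0.486,0],[0,0,-0.061]],[[0.222,0.486,0],[0,0,-0.061]],[[0.222,0.486,0],[0,0,-0.061]],[[0.222,0.486,0],[0,0,-0.061]]]'
python3 to.py 0.671 -0.0083 0.177 22
python3 - <<'E'
from meas import *
S=snap('scene','s11'); H,s,V=chan(S)
b,c,st=blob((s>110)&(H>8)&(H<25),(380,235)); print(c,st)
b,c,st=blob((V>150)&(s<40),(336,262)); print('spanner',c,st)
cv2.imwrite('pics/c11.png',cv2.resize(np.array(S['image'])[120:320,240:500,::-1],None,fx=3,fy=3,interpolation=cv2.INTER_CUBIC))
E
```

```text
time_s: 23.9
ee_pos: [0.6052, 0.1373, 0.2808]
tcp_rot: [-3.139, -0.006, -0.001]
contact_force: [-0.2, 0.5, -1.4]
finger_gap: 0.0856
time_s: 24.57
ee_pos: [0.6699, -0.0066, 0.2766]
tcp_rot: [-3.14, 0.001, 0.384]
contact_force: [0.2, 0.9, 0.3]
finger_gap: 0.0853
t 24.5667 at [ 0.6699 -0.0066  0.2766] [-3.1397e+00  1.4000e-03  3.8400e-01] gap 0.0853 F [0.2 0.9 0.3] q [-0.42  0.48  0.51  1.56 -0.25  1.17  0.53]
shift [0.002, 0.007, 0.332] turn [-0.0003, 0.0002, 0.0]
[379.23157895 229.86315789] [373 219  12  21 190]
spanner [327.10332103 265.42435424] [309 254  39  25 271]
```

View pics/c11.png

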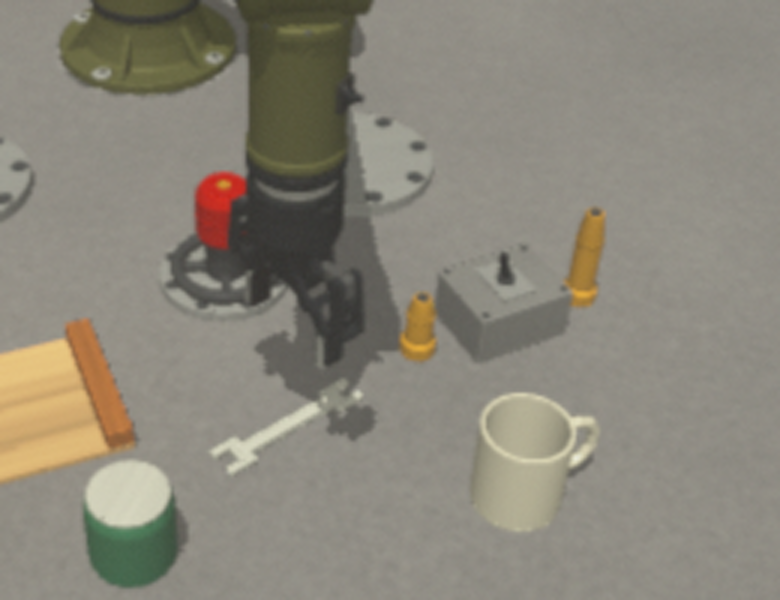

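```bash
python3 -m inch '[[[0.002,0.007,0.1],[0,0,0]],[[0.002,0.007,0.2],[0,0,0]],[[0.002,0.007,0.28],[0,0,0]],[[0.002,0.007,0.32],[0,0,0]],[[0.002,0.007,0.335],[0,0,0]],[[0.002,0.007,0.335],[0,0,0]],[[0.002,0.007,0.335],[0,0,0]],[[0.002,0.007,0.335],[0,0,0]]]'
python3 to.py 0.671 -0.0083 0.176 22
```

```text
time_s: 25.28
ee_pos: [0.6726, -0.0102, 0.1793]
tcp_rot: [3.141, -0.003, 0.382]
contact_force: [-0.3, -0.4, -0.4]
finger_gap: 0.0852
t 25.2833 at [ 0.6726 -0.0102  0.1793] [ 3.1406e+00 -3.1000e-03  3.8230e-01] gap 0.0852 F [-0.3 -0.4 -0.4] q [-0.38  0.59  0.48  1.62 -0.31  1.    0.57]
shift [-0.003, -0.008, 0.011] turn [0.0002, -0.0005, -0.0003]
```

```bash
python3 -m inch '[[[-0.003,-0.006,0.009],[0,0,0]],[[-0.003,-0.006,0.009],[0,0,0]],[[-0.003,-0.006,0.009],[0,0,0]]]'
python3 -m inch '[[[0,0,0],[0,0,0]],[[0,0,0],[0,0,0]],[[0,0,0],[0,0,0]],[[0,0,0],[0,0,0]],[[0,0,0],[0,0,0]],[[0,0,0],[0,0,0]],[[0,0,0],[0,0,0]],[[0,0,0],[0,0,0]]]' 0 50
python3 to.py 0.671 -0.0083 0.176 22
```

```text
time_s: 25.53
ee_pos: [0.6702, -0.0088, 0.1752]
tcp_rot: [-3.141, -0.001, 0.382]
contact_force: [-0.6, -0.9, -0.6]
finger_gap: 0.0853
time_s: 26.2
ee_pos: [0.6703, -0.0091, 0.1749]
tcp_rot: [3.141, -0.0, 0.382]
contact_force: [0.1, 0.4, 0.9]
finger_gap: 0.0108
t 26.2 at [ 0.6703 -0.0091  0.1749] [ 3.1414e+00 -5.0000e-04  3.8190e-01] gap 0.0108 F [0.1 0.4 0.9] q [-0.38  0.59  0.48  1.63 -0.31  1.    0.57]
shift [0.003, -0.002, -0.004] turn [0.0, -0.0001, -0.0003]
```

```bash
python3 -m inch '[[[0,0,-0.1],[0,0,0]],[[0,0,-0.24],[0,0,0]],[[0,0,-0.38],[0,0,0]],[[0,0,-0.38],[0,0,0]],[[0,0,-0.38],[0,0,0]]]'
python3 -m inch '[[[-0.519,0.566,0],[0,0,-0.2036]],[[-0.519,0.566,0],[0,0,-0.2036]],[[-0.519,0.566,0],[0,0,-0.2036]],[[-0.519,0.566,0],[0,0,-0.2036]],[[-0.519,0.566,0],[0,0,-0.2036]],[[-0.519,0.566,0],[0,0,-0.2036]],[[-0.519,0.566,0],[0,0,-0.2036]],[[-0.519,0.566,0],[0,0,-0.2036]],[[-0.519,0.566,0],[0,0,-0.2036]],[[-0.519,0.566,0],[0,0,-0.2036]],[[-0.519,0.566,0],[0,0,-0.2036]],[[-0.519,0.566,0],[0,0,-0.2036]]]'
python3 -m inch '[[[0,0,0],[0,0,0]],[[0,0,0],[0,0,0]],[[0,0,0],[0,0,0]]]'
python3 to.py 0.589 -0.2247 0.182 95.2
python3 look.py c12 391 180 250 240 45
```

```text
time_s: 26.62
ee_pos: [0.6712, -0.0094, 0.292]
tcp_rot: [3.14, -0.006, 0.382]
contact_force: [-0.5, 0.9, -1.9]
finger_gap: 0.0111
time_s: 27.62
ee_pos: [0.5882, -0.2243, 0.2862]
tcp_rot: [-3.138, -0.002, 1.662]
contact_force: [1.0, 0.2, -1.0]
finger_gap: 0.0112
time_s: 27.87
ee_pos: [0.5888, -0.2245, 0.2879]
tcp_rot: [-3.141, -0.0, 1.661]
contact_force: [-0.3, 0.5, -2.0]
finger_gap: 0.0116
t 27.8667 at [ 0.5888 -0.2245  0.2879] [-3.1406e+00 -4.0000e-04  1.6605e+00] gap 0.0116 F [-0.3  0.5 -2. ] q [ 0.02  0.37  0.38  1.66 -0.15  1.14  2.09]
shift [-0.001, 0.001, 0.353] turn [-0.0002, -0.0001, -0.0002]
```

View pics/c12.png

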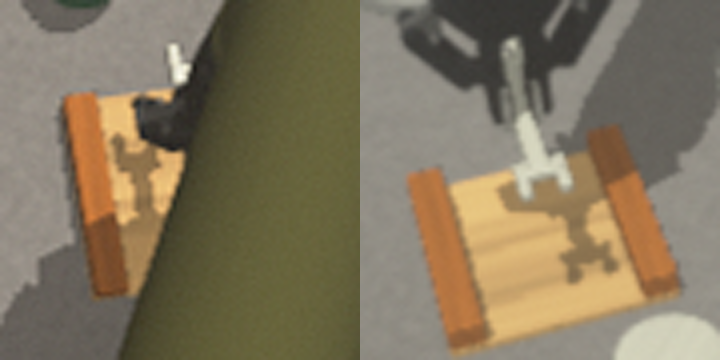

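```bash
python3 -m inch '[[[0,0,0.1],[0,0,0]],[[0,0,0.2],[0,0,0]],[[0,0,0.29],[0,0,0]],[[0,0,0.325],[0,0,0]],[[0,0,0.335],[0,0,0]],[[0,0,0.335],[0,0,0]],[[0,0,0.335],[0,0,0]],[[0,0,0.335],[0,0,0]]]'
python3 to.py 0.589 -0.2247 0.1812 95.2
```

```text
time_s: 28.63
ee_pos: [0.59, -0.2251, 0.1903]
tcp_rot: [3.138, 0.001, 1.661]
contact_force: [0.3, -0.5, -1.5]
finger_gap: 0.0111
t 28.6333 at [ 0.59   -0.2251  0.1903] [3.1382e+00 1.3000e-03 1.6611e+00] gap 0.0111 F [ 0.3 -0.5 -1.5] q [ 0.04  0.48  0.36  1.73 -0.2   0.97  2.13]
shift [0.002, -0.003, 0.03] turn [0.0005, 0.0002, -0.0001]
```

```bash
python3 -m inch '[[[0,-0.003,0.01],[0,0,0]],[[0,-0.003,0.018],[0,0,0]],[[0,-0.003,0.024],[0,0,0]],[[0,-0.003,0.024],[0,0,0]],[[0,-0.003,0.024],[0,0,0]],[[0,-0.003,0.024],[0,0,0]]]'
python3 to.py 0.589 -0.2247 0.1812 95.2
```

```text
time_s: 29.13
ee_pos: [0.5881, -0.2247, 0.1809]
tcp_rot: [-3.142, -0.0, 1.661]
contact_force: [-0.4, 0.3, -1.2]
finger_gap: 0.0115
t 29.1333 at [ 0.5881 -0.2247  0.1809] [-3.1416e+00 -1.0000e-04  1.6612e+00] gap 0.0115 F [-0.4  0.3 -1.2] q [ 0.04  0.49  0.35  1.73 -0.2   0.95  2.13]
shift [-0.0, 0.003, -0.001] turn [-0.0, -0.0, -0.0001]
```

```bash
python3 -m inch '[[[0,0,0.003],[0,0,0]],[[0,0,0.003],[0,0,0]],[[0,0,0.003],[0,0,0]]]'
python3 -m inch '[[[0,0,0],[0,0,0]],[[0,0,0],[0,0,0]],[[0,0,0],[0,0,0]],[[0,0,0],[0,0,0]],[[0,0,-0.03],[0,0,0]],[[0,0,-0.1],[0,0,0]],[[0,0,-0.24],[0,0,0]],[[0,0,-0.38],[0,0,0]],[[0,0,-0.45],[0,0,0]],[[0,0,-0.45],[0,0,0]]]' 0.45
python3 -m inch '[[[-0.5,0.4,-0.2],[0,0,0]],[[-0.5,0.4,-0.2],[0,0,0]],[[-0.5,0.4,-0.2],[0,0,0]],[[-0.5,0.4,-0.2],[0,0,0]],[[-0.5,0.4,-0.2],[0,0,0]],[[-0.5,0.4,-0.2],[0,0,0]],[[-0.5,0.4,-0.2],[0,0,0]]]'
python3 -m inch '[[[0,0,0],[0,0,0]],[[0,0,0],[0,0,0]],[[0,0,0],[0,0,0]]]'
python3 - <<'E'
from meas import *
T=snap('top','fT');S=snap('scene','fS'); print(get_state()['ee_pos'],get_state()['time_s'])
a=cv2.resize(np.array(T['image'])[80:280,140:500,::-1],(800,444)); cv2.imwrite('pics/f1.png',a)
cv2.imwrite('pics/f2.png',cv2.resize(np.array(S['image'])[130:320,160:450,::-1],None,fx=2.7,fy=2.7,interpolation=cv2.INTER_CUBIC))
E
```

```text
time_s: 29.38
ee_pos: [0.5881, -0.2248, 0.1808]
tcp_rot: [3.141, -0.0, 1.661]
contact_force: [-2.9, 1.6, 6.6]
finger_gap: 0.0114
time_s: 30.22
ee_pos: [0.5898, -0.2259, 0.3227]
tcp_rot: [3.13, 0.004, 1.661]
contact_force: [1.0, 0.6, 0.4]
finger_gap: 0.0385
time_s: 30.8
ee_pos: [0.7214, -0.3651, 0.3727]
tcp_rot: [-3.139, 0.0, 1.659]
contact_force: [0.6, -0.2, 0.6]
finger_gap: 0.0383
time_s: 31.05
ee_pos: [0.7207, -0.362, 0.3755]
tcp_rot: [3.141, -0.001, 1.662]
contact_force: [-0.1, -0.0, -0.5]
finger_gap: 0.0381
[ 0.72080259 -0.3621572   0.37587496] 31.15
```

View pics/f1.png

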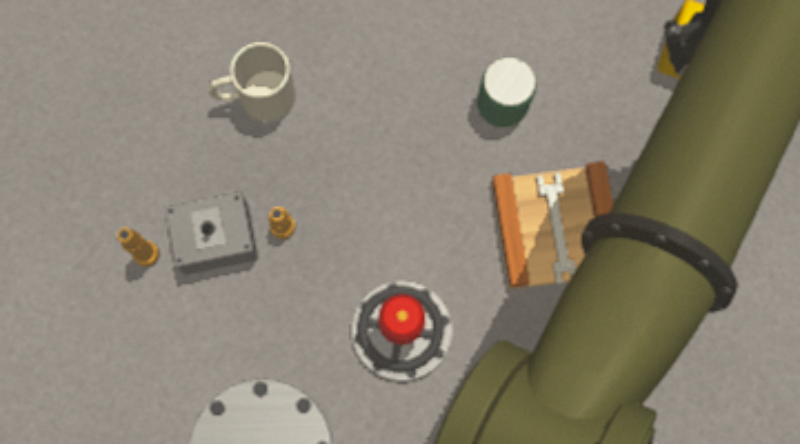

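View pics/f2.png

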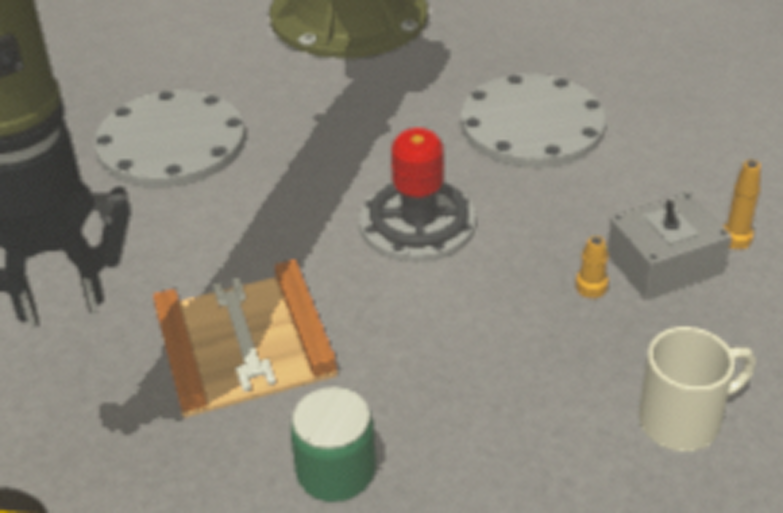

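Run:
```python
from meas import *
T,S=load('fT'),load('fS'); a=np.radians(9.7); R=np.array([[np.cos(a),np.sin(a)],[-np.sin(a),np.cos(a)]]); c=np.array([.590,.227])
for n,zz,tp,sp in(('long',.05,(202,191),(432,205)),('short',.03,(267,180),(380,229))):
    for f,sd in((T,tp),(S,sp)):
        H,s,V=chan(f); b,q,st=blob((s>110)&(H>8)&(H<25),sd); p=ray(f,*q,zz)[:2]; print(n,p.round(4),(R@(p-c)).round(4),st[4])
H,s,V=chan(S); x0,y0=160,130
P=np.array([ray(S,230/2.7+x0,284/2.7+y0,.012)[:2],ray(S,258/2.7+x0,380/2.7+y0,.012)[:2]]); print('spanner',P.mean(0).round(4),np.degrees(np.arctan2(*(P[1]-P[0])[::-1])))
from station import hand_in; print(hand_in())
```

```text
long [0.5721 0.314 ] [-0.003   0.0887] 175
long [0.5753 0.3181] [0.0008 0.0923] 242
short [0.6026 0.1356] [-0.0029 -0.0922] 118
short [0.6079 0.1368] [ 0.0024 -0.0919] 186
spanner [ 0.5841 -0.2212] 3.986107387100751
the job is handed in; nothing more can be done
None
```

I placed all five parts and handed the job in at about 31 s of robot time; the hand-in gave no verdict.

- **Handwheel and float:** the wheel lies flat on the smallest flange. The last check put the hub and float top within about 4 mm of the flange centre. The two camera views differed from each other by up to about 6 mm, against a tolerance of 13 mm.
- **Nozzles:** both stand upright beside the switch box. The long one is about 90 mm to its left and the short one about 92 mm to its right, each within 3 mm of straight out from the middle of the side. That leaves about 25 mm of air on each side.
- **Spanner:** it lies flat on the rack, about 5 mm from centre and about 1° off parallel to the battens. This last check was read by eye from one scene view. At release the tool itself was within about 1 mm of the target.
- **Grease tin and mug:** I moved nothing near them and they look undisturbed in the final pictures. I did not measure their positions.
- **Arm and failed checks:** the gripper was clear of everything when I handed in. No final check failed, and the measured wrist force stayed near 10 N at most.

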